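Lock a blade stop into the slotted rail on the engraving stump

ROBOT

A 6-joint arm with a two-finger parallel gripper is mounted at the origin on the work surface. World frame = base frame: x ahead of the robot, y to its left, z up, the work surface at z = 0. Lengths are in m, angles in rad, forces in N, time in s.
With the tool pointing down it reaches from about 0.3 to 0.775 m from the base axis. Payload 14.6 kg.
Tool frame: the origin (TCP) lies on the centre line of the jaws, within the pads' length; the fingertips stand 14 mm ahead of it and the grasp point (between the pads) lies 5 mm behind it; z points along the fingers, y is the line along which they close (so a half turn about z gives the same grasp; the last joint's range is limited). The gripper opens to 85 mm and grips with 20 to 120 N. Pads are 22 mm wide; open, the fingers measure 114 mm over their backs; the gripper's body (76 mm by 85 mm) begins 54 mm behind the grasp point. The pads swing forward as they close: fully open they stand 13 mm farther back than shut.
Start: joints at [1.12, 0.3, 1.521, -0, 1.321, -0.067], TCP at [0.206, 0.51, 0.245] pointing down, gripper open.
Joint ranges: [-3.03, 3.03], [-0.79, 2.21], [0.23, 2.52], [-1.04, 4.18], [0, 3.07], [-2.55, 2.55]. Speed limits (rad/s): [2.22, 2.22, 2.57, 3.14, 3.14, 3.14].

INTERFACE

Orientations are given as a rotation vector (axis times angle).
In Python, from bench import observe, capture, camera_model, job_done gives the robot as it stands.
- The arm moves only by the shell command python3 -m jog 'ROWS' [OPENING] [FORCE]. ROWS is JSON, a list of rows, each an object with "travel": the shift along the world's x, y, z in cm, a list of three; "dr": the turn, a rotation vector about the world's x, y, z in rad, a list of three. In form: [{"travel": [x, y, z], "dr": [rx, ry, rz]}, ...]. A call has 1 to 10 rows; each row is the pose to reach, as a shift and turn from the pose commanded when the call began; what a row does not reach only later rows make up. A row lasts 1/10 s, in which the tool goes at most 50 mm and 8.59 degrees, less where a joint would pass 70% of its speed; a pose out of reach is approached as far as the arm can. A call with a gripper value outside its range is refused whole. OPENING is the closure, from 0 (fully open) to 1 (shut), set as the call begins (- or left out, the last holds). The fingers move at their own pace and stop on an object; FORCE is the grip in N (left out, the last holds). Time passes only in rows, so rows that repeat a pose let the fingers close. It gives the time, the measured TCP pose, the force, the opening and the grip force at its end, in the units of the state.
- observe(): the state, without advancing time (a new reading comes with each control period).
- capture(name): name is "scene" or "top" or "wrist"; returns the picture (384x512x3 uint8, red, green, blue); there is no depth.
- camera_model(name): a dict with "fx", "fy", "cx", "cy" (pixels), "origin" and "attitude" of the camera in the world. Camera axes: x right, y up, looking along -z (the intrinsics and any distortion apply to the point x, -y, -z); pixel columns grow to the right and rows downward; lengths in m; the calibration is good to about 2 mm. A picture is of the moment at which its call begins: read the wrist's pose just before it. camera_model takes no time and is no camera call; for the wrist camera it gives the pose at the moment of the call.
- job_done(): hands the job in; it is judged then, once.
The state is a dict: "time": time; "joint_pos": joint angles; "qvel": joint speeds; "effort": joint torques, N m; "eef_pos": TCP position; "tool_rot": TCP orientation; "contact_force": force on the tool from outside, world axes, zero at the start; "moment": the same for the moment, N m; "grip_width": finger opening in m; "finger_force": force on a finger pad.
Only numpy, scipy, OpenCV 4.12 (cv2) and the standard library are available. Lean on these libraries where they do the work, as an engineer would, in place of code of your own. Each camera call takes 0.05 s, during which the arm holds its last target. There are 200 camera calls.

TASK

Take the flat-sided steel stop from the wooden holder, drop its T-foot through the slot of the aluminium rail on the stump, push it down against the spring inside and twist it a quarter turn clockwise (seen from above) so that it is locked across the slot, then let it go. Be gentle with the rail: never push or twist with more than about 25 N. Leave the round pin, the hammer and the steel jar where they are.

Things in the scene. Friction and masses are not known exactly. Their poses are not given: they have to be found in the camera images.
- stop_grip (a point): Centre of the flat-sided grip of the steel stop (loose, about 0.14 kg): grip 34 mm along its x, 20 mm along its y (grasp across these flats), 42 mm tall. The point is on the axis, 21 mm below the top, 25 mm above the flange's underside, 52 mm above the foot's underside. z is up. A half turn about z makes no difference. It hangs by its flange in a pocket of the holder.
- stop_foot (a point): Centre of the underside of the same stop's T-foot. From here up: foot 30 x 12 x 8 mm (long along x), round neck 11 mm across and 19 mm tall, round flange 34 mm across and 4 mm thick, then the flat-sided grip. Overall 73 mm tall.
- holder_top (a point): Centre of the top face of the wooden holder (fixed), 170 x 64 x 32 mm, long along its x. Its two pockets, 39 x 20 mm, lie 40 mm either side of this point along x; the flat-sided stop hangs in either one, the round pin in the other, flanges on the rim. A stop raised 30 mm is clear.
- pin_mid (a point): Middle of the other stop in the holder, the round pin (loose; leave it): same foot and flange, but a round 14 mm stem with a 22 mm ball on top, 78 mm tall. The point is 45 mm above its foot's underside.
- block: Round wooden stump (fixed), 252 mm across, 50 mm tall, origin at its underside's centre. On it an aluminium rail 170 mm along x and 56 mm along y, its slot straight above the origin. The rail's height is adjustable and not measured: its top face is anywhere from 90 to 110 mm above the table (fixed during the job). A flat knife blank is fixed on the stump beside the rail.
- slot (a point): Centre of the slot's mouth as if the rail were at its LOWEST setting: the true top face lies 0 to 20 mm ABOVE this point, so feel for it. Slot 33 mm along x, 15 mm along y, 2 mm chamfers, through a 16 mm top plate; z is up. Pins below let the foot turn only clockwise seen from above and stop it about 3 degrees past a quarter turn.
- spring (a point): Spring pad in the slot, at the LOWEST rail setting. Depths are of the foot's underside below the rail's true top: at 20 mm it meets the pad (3 N, then 1.5 N per mm); at 24 mm (9 N) the foot is clear under the plate and can turn; at 27 mm (13.5 N) the flange lands hard on the rail. Let go when turned, the spring lifts the foot against the plate and holds it, the flange 3 mm above the rail.
- hammer_grip (a point): Handle of a hammer, 220 mm long, lying on the table; leave it.
- oil_tin: Closed steel jar, 56 mm across and 80 mm tall, standing on the table; leave it. Origin at the centre of its underside.

How it is judged:
By the outcome, as a careful person would: the job done as asked, in the order asked, and still so for the second after the job is handed in, with the robot touching nothing.
It also fails if it takes over 51 s, if anything falls off the work surface, if the arm or the gripper's body presses on something with over 40 N, if the wrist force passes 120 N, or if a joint passes its speed limit or range.

## Working session

There is one attempt and no reset: what is moved stays moved. The work goes in short steps, Python scripts to look and compute and a shell command to move; the robot and the scene stay as the last step left them, time stands still between calls to the robot, and variables do not carry over. Pictures are saved under pics/ and viewed, at most 10 in all, crops included, and the job is handed in when it is done.

```bash
mkdir -p pics
cat > h.py <<'E'
import numpy as np, cv2
from bench import observe, capture, camera_model, job_done
def snap(n,f):
    m=camera_model(n); im=capture(n); cv2.imwrite('pics/'+f,im[:,:,::-1]); return m,im
def R(m):
    a=np.array(m['attitude'],float)
    return a if a.shape==(3,3) else cv2.Rodrigues(a)[0]
def ray(m,u,v):
    d=R(m)@np.array([(u-m['cx'])/m['fx'],-(v-m['cy'])/m['fy'],-1]); return np.array(m['origin']),d
def onz(m,u,v,z):
    o,d=ray(m,u,v); return o+d*(z-o[2])/d[2]
E
python3 - <<'E'
from h import *
o=observe();print({k:np.round(v,3) for k,v in o.items()})
for n in ['scene','top','wrist']:
    m,im=snap(n,n+'0.png');print(n,m)
E
```

```text
{'time': np.float64(0.0), 'joint_pos': array([ 1.12 ,  0.301,  1.522, -0.   ,  1.321, -0.067]), 'qvel': array([-0.001, -0.001,  0.   ,  0.   ,  0.   ,  0.001]), 'effort': array([ 1.0000e-03, -5.4351e+01, -3.6179e+01, -0.0000e+00,  4.0000e-03,
       -0.0000e+00]), 'eef_pos': array([0.206, 0.51 , 0.245]), 'tool_rot': array([-5.990e-01, -3.084e+00,  2.000e-03]), 'contact_force': array([0.351, 0.171, 0.344]), 'moment': array([0.01 , 0.003, 0.014]), 'finger_force': np.float64(0.0), 'grip_width': np.float64(0.086)}
scene {'fx': 357.21532875917313, 'fy': 357.21532875917313, 'cx': 259.9702148574425, 'cy': 192.43806681460296, 'origin': array([1.08974161, 0.02760315, 0.67898695]), 'attitude': array([0.4826826 , 0.58503994, 1.63279554])}
top {'fx': 414.8168649537925, 'fy': 414.8168649537925, 'cx': 258.7940958525585, 'cy': 187.5325559500916, 'origin': array([ 0.4841502 , -0.05368687,  1.2633891 ]), 'attitude': array([ 0.09961997, -0.07839369, -1.55858949])}
wrist {'fx': 332.23219212182715, 'fy': 332.23219212182715, 'cx': 251.00916520926665, 'cy': 191.8871850718338, 'origin': array([0.13983061, 0.53728223, 0.37386057]), 'attitude': array([-0.25082089, -0.16830133,  1.17897823])}
```

View pics/top0.png

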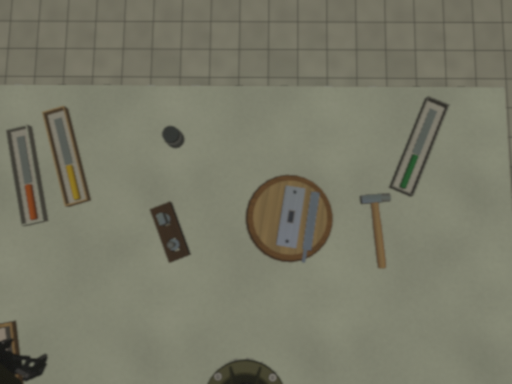

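View pics/scene0.png

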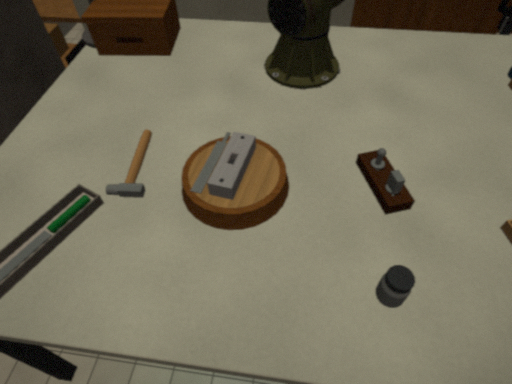

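Top view: the holder is at about (170,231), the stump at (289,218) with its slot at (291,216). The scene view shows the flat-sided stop in the pocket farther from the base. I'll enlarge both areas next.

Run:
```python
from h import *
t=cv2.imread('pics/top0.png')
def c(im,x,y,w,h,s): return cv2.resize(im[y:y+h,x:x+w],None,fx=s,fy=s,interpolation=cv2.INTER_CUBIC)
a=c(t,140,190,60,80,6.5);b=c(t,255,180,60,80,6.5)
cv2.imwrite('pics/c1.png',np.hstack([a,b]))
m=camera_model('top')
for n,u,v,z in [('hold',170,231,.032),('flat',163,219,.06),('slot',291,216,.1),('stump',289,218,.05),('tin',173,134,.08)]:
    print(n,onz(m,u,v,z).round(3))
```

```text
hold [0.492 0.225 0.032]
flat [0.527 0.241 0.06 ]
slot [ 0.537 -0.128  0.1  ]
stump [ 0.534 -0.126  0.05 ]
tin [0.774 0.216 0.08 ]
```

View pics/c1.png

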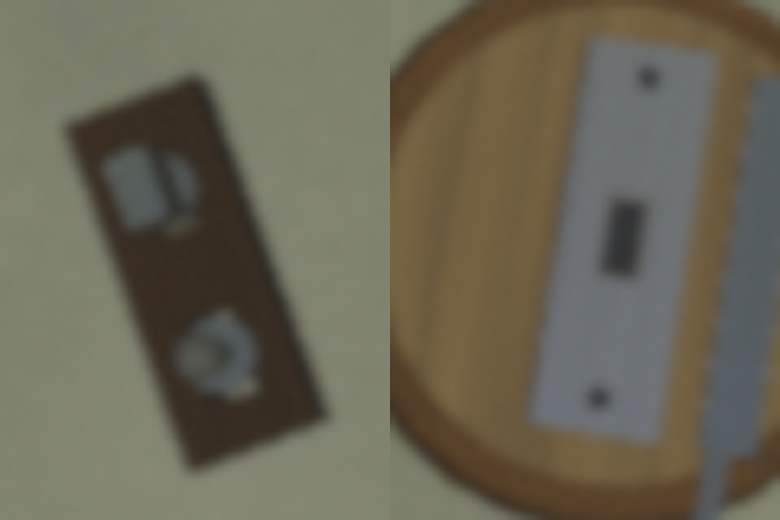

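The crop shows the grip's top at crop (132,188), long along the holder, and the slot centre at (624,238), with rail screws at (649,77) and (598,397).

Run:
```python
from h import *
m=camera_model('top')
A=lambda u,v,z: onz(m,140+u/6.5,190+v/6.5,z)
B=lambda u,v,z: onz(m,255+(u-390)/6.5,180+v/6.5,z)
H=[A(u,v,.032) for u,v in[(67,126),(200,75),(327,420),(190,472)]]
print('holder c',np.mean(H,0).round(4)); e=H[0]+H[1]-H[2]-H[3]; ha=np.arctan2(e[1],e[0]);print('yaw deg',np.degrees(ha), np.linalg.norm(e)/2)
c=np.mean(H,0);print('pocket',(c+.04*e/np.linalg.norm(e)).round(4)); print('grip top',A(132,188,.078).round(4))
for z in(.09,.1,.11):
  s=B(624,238,z);p,q=B(649,77,z),B(598,397,z);d=p-q
  K=[B(*k,z) for k in[(588,37),(718,52),(660,442),(528,422)]];f=K[0]+K[1]-K[2]-K[3]
  print(z,s.round(4),np.degrees(np.arctan2(d[1],d[0])),np.degrees(np.arctan2(f[1],f[0])),np.mean(K,0).round(4),np.linalg.norm(f)/2)
o=observe();Rt=cv2.Rodrigues(o['tool_rot'])[0];print(Rt.round(3),'y yaw',np.degrees(np.arctan2(Rt[1,1],Rt[0,1])),o['joint_pos'])
```

```text
holder c [0.4899 0.2249 0.032 ]
yaw deg 21.899926510474934 0.1678860918878239
pocket [0.527  0.2398 0.032 ]
grip top [0.5261 0.2439 0.078 ]
0.09 [ 0.5361 -0.1288  0.09  ] -8.914960377248933 -8.51908893236732 [ 0.5367 -0.1287  0.09  ] 0.17013197145661538
0.1 [ 0.5357 -0.1282  0.1   ] -8.914960377248937 -8.519088932367316 [ 0.5362 -0.1281  0.1   ] 0.16868205197948932
0.11 [ 0.5352 -0.1276  0.11  ] -8.914960377248926 -8.519088932367318 [ 0.5358 -0.1274  0.11  ] 0.1672321325023634
[[-0.927  0.374 -0.   ]
 [ 0.374  0.927 -0.001]
 [ 0.    -0.001 -1.   ]] y yaw 68.01172861449538 [ 1.12042349e+00  3.00331808e-01  1.52147499e+00 -1.92433525e-05
  1.32070360e+00 -6.66003115e-02]
```

```bash
python3 -m jog '[{"travel":[3.2,-2.7,0],"dr":[0,0,0.1]},{"travel":[6.4,-5.4,0],"dr":[0,0,0.2]},{"travel":[9.6,-8,0],"dr":[0,0,0.3]},{"travel":[12.8,-10.7,0],"dr":[0,0,0.4]},{"travel":[16,-13.4,0],"dr":[0,0,0.5]},{"travel":[19.2,-16,-0.5],"dr":[0,0,0.6]},{"travel":[22.4,-18.8,-1],"dr":[0,0,0.7]},{"travel":[25.6,-21.4,-1.5],"dr":[0,0,0.768]},{"travel":[28.8,-24.1,-2],"dr":[0,0,0.768]},{"travel":[32,-26.8,-2.5],"dr":[0,0,0.768]}]' 0
python3 -m jog '[{"travel":[0,0,0],"dr":[0,0,0]},{"travel":[0,0,0],"dr":[0,0,0]},{"travel":[0,0,0],"dr":[0,0,0]}]'
python3 - <<'E'
from h import *
m,im=snap('wrist','w1.png');o=observe();Rt=cv2.Rodrigues(o['tool_rot'])[0];print(o['time'],o['eef_pos'],np.degrees(np.arctan2(Rt[1,1],Rt[0,1])),o['joint_pos'],m)
np.save('m1.npy',m,allow_pickle=True)
E
```

```text
time: 1.15
eef_pos: [0.527, 0.2406, 0.2199]
tool_rot: [0.6, -3.083, 0.0]
contact_force: [0.2, 0.6, -0.8]
grip_width: 0.0853
finger_force: 0.0
time: 1.45
eef_pos: [0.5254, 0.2426, 0.2203]
tool_rot: [0.601, -3.083, -0.0]
contact_force: [-0.3, -0.4, -0.4]
grip_width: 0.0854
finger_force: 0.0
1.5 [0.52529935 0.2427849  0.22047707] 112.08196020021278 [ 3.69617177e-01  3.83807349e-01  1.46766780e+00  8.90235751e-05
  1.28998788e+00 -1.58660672e+00] {'fx': 332.23219212182715, 'fy': 332.23219212182715, 'cx': 251.00916520926665, 'cy': 191.8871850718338, 'origin': array([0.45934828, 0.21643806, 0.34940218]), 'attitude': array([-0.18725132, -0.27825692,  1.94077398])}
```

View pics/w1.png

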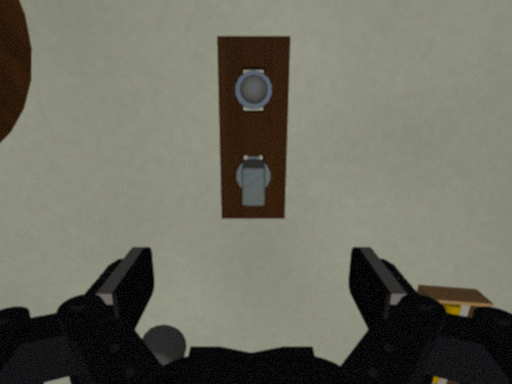

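Wrist view: the grip's top face spans about (242–265, 167–206), centre (253.5,186.5), its flats aligned with the image columns; the pin's ball is at (254,89) and the holder spans (218–290, 37–218).

Run:
```python
from h import *
m=np.load('m1.npy',allow_pickle=True).item()
print('grip',onz(m,253.5,186.5,.078),'pin',onz(m,253.5,89,.10))
H=[onz(m,*p,.032) for p in[(222,218),(285.5,218),(290,37),(218,37)]];c=np.mean(H,0)
e=H[0]+H[1]-H[2]-H[3];e/=np.linalg.norm(e);print(c,np.degrees(np.arctan2(e[1],e[0])),c+.04*e)
```

```text
grip [0.52774558 0.24648458 0.078     ] pin [0.45505767 0.21666311 0.1       ]
[0.49174566 0.23254008 0.032     ] 22.12700478683941 [0.52879971 0.24760652 0.032     ]
```

```bash
python3 -m jog '[{"travel":[0.1,0.15,-3],"dr":[0,0,0]},{"travel":[0.22,0.32,-7],"dr":[0,0,0]},{"travel":[0.22,0.32,-11],"dr":[0,0,0]},{"travel":[0.22,0.32,-14],"dr":[0,0,0]},{"travel":[0.22,0.32,-16],"dr":[0,0,0]},{"travel":[0.22,0.32,-16.5],"dr":[0,0,0]},{"travel":[0.22,0.32,-16.5],"dr":[0,0,0]},{"travel":[0.22,0.32,-16.5],"dr":[0,0,0]}]' 0
python3 -m jog '[{"travel":[0,0,0],"dr":[0,0,0]},{"travel":[0,0,0],"dr":[0,0,0]},{"travel":[0,0,0],"dr":[0,0,0]},{"travel":[0,0,0],"dr":[0,0,0]},{"travel":[0,0,0],"dr":[0,0,0]},{"travel":[0,0,0],"dr":[0,0,0]},{"travel":[0,0,0],"dr":[0,0,0]},{"travel":[0,0,0],"dr":[0,0,0]}]' 1 70
```

```text
time: 2.3
eef_pos: [0.5286, 0.2458, 0.0567]
tool_rot: [-0.6, 3.082, 0.001]
contact_force: [-1.0, 0.2, 0.1]
grip_width: 0.0854
finger_force: 0.0
time: 3.1
eef_pos: [0.5283, 0.2452, 0.0556]
tool_rot: [-0.6, 3.083, -0.0]
contact_force: [-0.1, -1.3, 5.6]
grip_width: 0.0193
finger_force: 68.7
```

```bash
python3 -m jog '[{"travel":[0,0,1],"dr":[0,0,0]},{"travel":[0,0,3],"dr":[0,0,0]},{"travel":[0,0,6],"dr":[0,0,0]},{"travel":[0,0,10],"dr":[0,0,0]},{"travel":[0,0,14],"dr":[0,0,0]},{"travel":[0,0,14],"dr":[0,0,0]}]'
python3 -m jog '[{"travel":[0,-2,0],"dr":[0,0,-0.05]},{"travel":[0.1,-6,0],"dr":[0,0,-0.1]},{"travel":[0.1,-10.5,0],"dr":[0,0,-0.17]},{"travel":[0.2,-15,0],"dr":[0,0,-0.24]},{"travel":[0.3,-19.5,0],"dr":[0,0,-0.31]},{"travel":[0.4,-24,0],"dr":[0,0,-0.38]},{"travel":[0.5,-28.5,0],"dr":[0,0,-0.45]},{"travel":[0.6,-32.5,0],"dr":[0,0,-0.5]},{"travel":[0.7,-35.5,0],"dr":[0,0,-0.537]},{"travel":[0.7,-37.3,0],"dr":[0,0,-0.537]}]'
python3 -m jog '[{"travel":[0,0,0],"dr":[0,0,0]},{"travel":[0,0,0],"dr":[0,0,0]},{"travel":[0,0,0],"dr":[0,0,0]},{"travel":[0,0,0],"dr":[0,0,0]}]'
python3 - <<'E'
from h import *
m,im=snap('wrist','w2.png');o=observe();Rt=cv2.Rodrigues(o['tool_rot'])[0];print(o['time'],o['eef_pos'],np.degrees(np.arctan2(Rt[1,1],Rt[0,1])),o['joint_pos'],o['contact_force'],o['moment'])
np.save('m2.npy',m,allow_pickle=True)
cv2.imwrite('pics/w2c.png',cv2.resize(im[60:384,100:412,::-1],None,fx=1.85,fy=1.85,interpolation=cv2.INTER_CUBIC))
E
```

```text
time: 3.7
eef_pos: [0.5297, 0.2459, 0.2013]
tool_rot: [-0.598, 3.075, 0.003]
contact_force: [0.4, 0.5, -1.8]
grip_width: 0.0193
finger_force: 68.3
time: 4.7
eef_pos: [0.5346, -0.13, 0.1946]
tool_rot: [-0.245, -3.131, -0.0]
contact_force: [0.5, -0.1, -2.0]
grip_width: 0.0189
finger_force: 68.4
time: 5.1
eef_pos: [0.5352, -0.1269, 0.1952]
tool_rot: [-0.238, -3.132, -0.0]
contact_force: [-0.0, -0.2, -1.4]
grip_width: 0.0194
finger_force: 68.5
5.15 [ 0.53519599 -0.12701466  0.19527374] 81.31026189304077 [-2.99619900e-01  3.45483188e-01  1.58121290e+00  5.02641349e-05
  1.21498333e+00 -1.71876920e+00] [ 0.73566429  0.91311916 -0.24035067] [ 0.00191084  0.01634398 -0.0338977 ]
```

View pics/w2c.png

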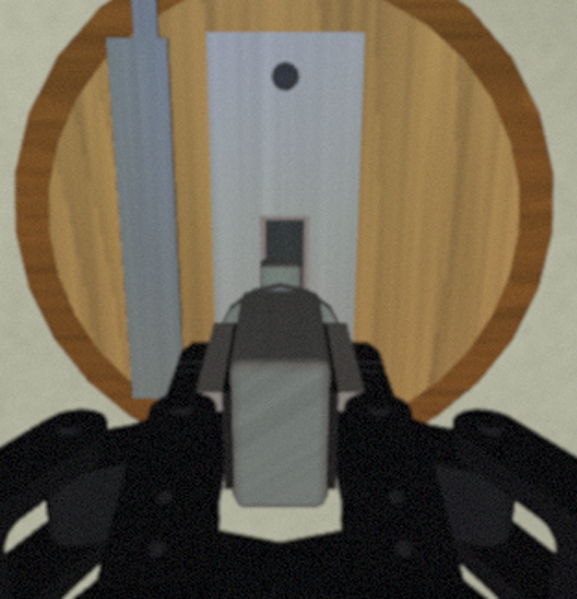

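Held stop seen end-on, well centred between the fingers: the foot's near end has its lower edge at crop (261–302, 262). The slot's near outer edge is at (262–308, 216), and the rail's near edge runs (206–365, 32).

Run:
```python
from h import *
m=np.load('m2.npy',allow_pickle=True).item()
P=lambda u,v,z: onz(m,100+u/1.85,60+v/1.85,z)
a=np.radians(81.31);y=np.array([np.cos(a),np.sin(a),0]);x=np.array([y[1],-y[0],0])
t=np.array([.5352,-.127,0])
def L(p): p=p-t; return np.round([p@x*1e3,p@y*1e3],1)
print('foot end',L(P(281.5,262,.1447)),L(P(261,262,.1447)),L(P(302,262,.1447)))
for z in(.09,.095,.1,.105,.11):
  A,B=P(206,32,z),P(365,32,z);print(z,'railw',round(np.linalg.norm(A-B)*1e3,1),'mid',L((A+B)/2),'slotend',L(P(285,216,z)),'w',round(np.linalg.norm(P(262,216,z)-P(308,216,z))*1e3,1),'screw',L(P(285.5,76,z)))
  A,B=P(206,32,z),P(213,217,z);d=B-A;C,D=P(365,32,z),P(359,217,z);e=D-C;print(np.degrees(np.arctan2(d@y,d@x)),np.degrees(np.arctan2(e@y,e@x)))
```

```text
foot end [-13.1   1.4] [-13.1  -4.9] [-13.1   7.7]
0.09 railw 57.4 mid [-82.5   3. ] slotend [-14.3   3. ] w 18.0 screw [-67.2   3. ]
0.39214209851039467 0.3004643592590024
0.095 railw 56.1 mid [-82.3   2.9] slotend [-15.5   3. ] w 17.6 screw [-67.3   3. ]
0.392142098510404 0.30046435925900444
0.1 railw 54.9 mid [-82.1   2.9] slotend [-16.7   2.9] w 17.3 screw [-67.4   2.9]
0.3921420985104006 0.30046435925900666
0.105 railw 53.7 mid [-81.8   2.8] slotend [-17.9   2.9] w 16.9 screw [-67.5   2.9]
0.3921420985104195 0.30046435925900133
0.11 railw 52.5 mid [-81.6   2.8] slotend [-19.1   2.8] w 16.5 screw [-67.6   2.8]
0.3921420985103913 0.30046435925900344
```

```bash
python3 -m jog '[{"travel":[0.1,0.15,-1],"dr":[0,0,0]},{"travel":[0.1,0.15,-2.2],"dr":[0,0,0]},{"travel":[0.1,0.15,-3.2],"dr":[0,0,0]},{"travel":[0.1,0.15,-3.2],"dr":[0,0,0]},{"travel":[0.1,0.15,-3.2],"dr":[0,0,0]},{"travel":[0.1,0.15,-3.2],"dr":[0,0,0]}]'
python3 - <<'E'
from h import *
m,im=snap('wrist','w3.png');o=observe();print(o['time'],o['eef_pos'],o['contact_force'],o['moment'])
np.save('m3.npy',m,allow_pickle=True)
cv2.imwrite('pics/w3c.png',cv2.resize(im[60:260,150:350,::-1],None,fx=3,fy=3,interpolation=cv2.INTER_CUBIC))
E
```

```text
time: 5.75
eef_pos: [0.5363, -0.1264, 0.1636]
tool_rot: [0.24, 3.132, -0.0]
contact_force: [-0.2, -0.0, -2.0]
grip_width: 0.0191
finger_force: 68.5
5.8 [ 0.53634897 -0.12642398  0.16371908] [-0.57934243 -0.45741578 -2.19577486] [ 0.02240694 -0.00526878  0.00527533]
```

View pics/w3c.png

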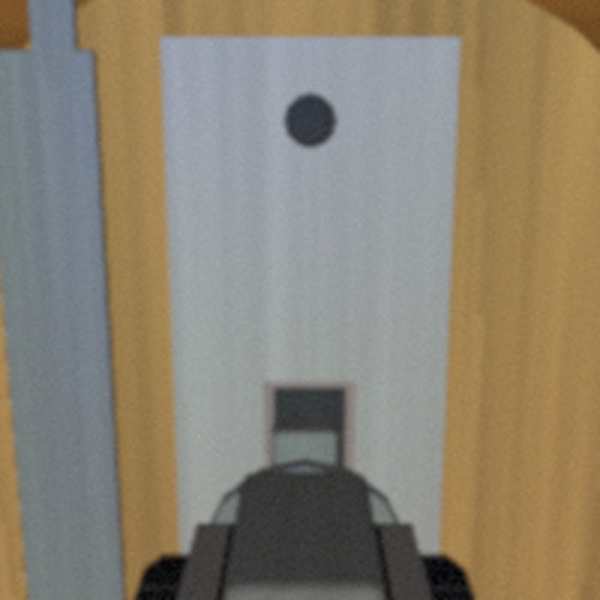

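The foot's lower end edge is at crop (272–338, 431), and the slot's outer near edge is at (265–356, 382). The rail's near edge runs (161–461, 38). I'll refine the offset from these.

Run:
```python
from h import *
m=np.load('m3.npy',allow_pickle=True).item()
P=lambda u,v,z: onz(m,150+u/3,60+v/3,z)
a=np.radians(81.31);y=np.array([np.cos(a),np.sin(a),0]);x=np.array([y[1],-y[0],0])
t=np.array([.53635,-.1264,0])
def L(p): p=p-t; return np.round([p@x*1e3,p@y*1e3],1)
print('foot end',L(P(305,431,.113)),L(P(272,431,.113)),L(P(338,431,.113)))
for z in(.09,.095,.1,.105):
  A,B=P(161,38,z),P(461,38,z);print(z,'railw',round(np.linalg.norm(A-B)*1e3,1),'mid',L((A+B)/2),'slotend',L(P(310.5,382,z)),'w',round(np.linalg.norm(P(265,382,z)-P(356,382,z))*1e3,1))
```

```text
foot end [-11.8   1.1] [-11.8  -5.2] [-11.7   7.3]
0.09 railw 57.5 mid [-83.5   2.3] slotend [-15.    2.3] w 19.2
0.095 railw 56.1 mid [-83.2   2.2] slotend [-16.4   2.2] w 18.7
0.1 railw 54.7 mid [-82.9   2.2] slotend [-17.8   2.2] w 18.3
0.105 railw 53.3 mid [-82.6   2.2] slotend [-19.2   2.2] w 17.8
```

```bash
python3 -m jog '[{"travel":[-0.04,0.11,-0.4],"dr":[0,0,0]},{"travel":[-0.04,0.11,-0.8],"dr":[0,0,0]},{"travel":[-0.04,0.11,-1.1],"dr":[0,0,0]},{"travel":[-0.04,0.11,-1.3],"dr":[0,0,0]},{"travel":[-0.04,0.11,-1.3],"dr":[0,0,0]}]'
python3 -m jog '[{"travel":[0,0,-0.2],"dr":[0,0,0]},{"travel":[0,0,-0.4],"dr":[0,0,0]},{"travel":[0,0,-0.4],"dr":[0,0,0]}]'
python3 -m jog '[{"travel":[0,0,-0.2],"dr":[0,0,0]},{"travel":[0,0,-0.2],"dr":[0,0,0]}]'
python3 -m jog '[{"travel":[0,0,-0.2],"dr":[0,0,0]},{"travel":[0,0,-0.2],"dr":[0,0,0]}]'
```

```text
time: 6.3
eef_pos: [0.5356, -0.1252, 0.1499]
tool_rot: [-0.24, -3.132, -0.0]
contact_force: [-0.3, -1.1, -2.0]
grip_width: 0.0195
finger_force: 68.5
time: 6.6
eef_pos: [0.5356, -0.1252, 0.146]
tool_rot: [-0.24, -3.132, -0.0]
contact_force: [0.7, -0.3, -2.1]
grip_width: 0.0195
finger_force: 68.5
time: 6.8
eef_pos: [0.5359, -0.1253, 0.1443]
tool_rot: [0.24, 3.132, -0.0]
contact_force: [1.1, -1.0, -2.5]
grip_width: 0.0193
finger_force: 68.6
time: 7.0
eef_pos: [0.5359, -0.1253, 0.1422]
tool_rot: [0.24, 3.132, -0.0]
contact_force: [2.7, -0.9, -4.0]
grip_width: 0.019
finger_force: 68.5
```

```bash
python3 -m jog '[{"travel":[0.05,0,-0.2],"dr":[0,0,0]},{"travel":[0.05,0,-0.2],"dr":[0,0,0]}]'
python3 -m jog '[{"travel":[0,0,-0.2],"dr":[0,0,0]},{"travel":[0,0,-0.2],"dr":[0,0,0]}]'
python3 -m jog '[{"travel":[0,0,-0.2],"dr":[0,0,0]},{"travel":[0,0,-0.2],"dr":[0,0,0]}]'
```

```text
time: 7.2
eef_pos: [0.5361, -0.1252, 0.1399]
tool_rot: [-0.24, -3.132, -0.0]
contact_force: [0.5, -1.3, -2.6]
grip_width: 0.0192
finger_force: 68.5
time: 7.4
eef_pos: [0.5361, -0.1252, 0.138]
tool_rot: [-0.24, -3.132, -0.0]
contact_force: [1.0, -0.9, -1.1]
grip_width: 0.0192
finger_force: 68.5
time: 7.6
eef_pos: [0.5362, -0.1252, 0.136]
tool_rot: [-0.24, -3.132, -0.0]
contact_force: [1.1, 0.6, -1.7]
grip_width: 0.0195
finger_force: 68.5
```

```bash
python3 -m jog '[{"travel":[0,0,-0.2],"dr":[0,0,0]},{"travel":[0,0,-0.4],"dr":[0,0,0]},{"travel":[0,0,-0.4],"dr":[0,0,0]}]'
python3 -m jog '[{"travel":[0,0,-0.2],"dr":[0,0,0]},{"travel":[0,0,-0.2],"dr":[0,0,0]}]'
python3 -m jog '[{"travel":[0,0,-0.2],"dr":[0,0,0]},{"travel":[0,0,-0.2],"dr":[0,0,0]}]'
python3 -m jog '[{"travel":[0,0,-0.1],"dr":[0,0,0]},{"travel":[0,0,-0.1],"dr":[0,0,0]}]'
```

```text
time: 7.9
eef_pos: [0.5361, -0.1252, 0.1319]
tool_rot: [-0.24, -3.132, -0.0]
contact_force: [0.3, 0.8, -0.4]
grip_width: 0.0191
finger_force: 68.5
time: 8.1
eef_pos: [0.5361, -0.1252, 0.13]
tool_rot: [-0.24, -3.132, -0.0]
contact_force: [-0.3, -0.3, -1.9]
grip_width: 0.0193
finger_force: 68.5
time: 8.3
eef_pos: [0.5361, -0.1252, 0.128]
tool_rot: [-0.24, -3.132, -0.0]
contact_force: [0.0, 0.3, -1.7]
grip_width: 0.0189
finger_force: 68.5
time: 8.5
eef_pos: [0.5362, -0.1252, 0.1272]
tool_rot: [-0.24, -3.132, -0.0]
contact_force: [-0.0, 0.4, -1.9]
grip_width: 0.0189
finger_force: 68.5
```

```bash
for i in 1; do :; done; python3 -m jog '[{"travel":[0,0,-0.1],"dr":[0,0,0]},{"travel":[0,0,-0.1],"dr":[0,0,0]}]' | grep -E 'eef|cont'
python3 -m jog '[{"travel":[0,0,-0.1],"dr":[0,0,0]},{"travel":[0,0,-0.1],"dr":[0,0,0]}]'| grep -E 'eef|cont'
python3 -m jog '[{"travel":[0,0,-0.1],"dr":[0,0,0]},{"travel":[0,0,-0.1],"dr":[0,0,0]}]'| grep -E 'eef|cont'
python3 -m jog '[{"travel":[0,0,-0.1],"dr":[0,0,0]},{"travel":[0,0,-0.1],"dr":[0,0,0]}]'| grep -E 'eef|cont'
```

```text
eef_pos: [0.5362, -0.1252, 0.1262]
contact_force: [-0.0, -0.6, -0.9]
eef_pos: [0.5363, -0.1253, 0.1254]
contact_force: [-1.5, -0.2, 0.2]
eef_pos: [0.5363, -0.1252, 0.1244]
contact_force: [-1.4, 0.1, 2.7]
eef_pos: [0.5363, -0.1252, 0.1234]
contact_force: [-1.6, 1.1, 4.3]
```

```bash
python3 -m jog '[{"travel":[0,0,-0.1],"dr":[0,0,0]},{"travel":[0,0,-0.2],"dr":[0,0,0]},{"travel":[0,0,-0.2],"dr":[0,0,0]}]' | grep -E 'eef|cont'
python3 -m jog '[{"travel":[0,0,-0.1],"dr":[0,0,0]},{"travel":[0,0,-0.15],"dr":[0,0,0]},{"travel":[0,0,-0.15],"dr":[0,0,0]}]'
python3 - <<'E'
from h import *
o=observe();print(o['eef_pos'],o['contact_force'],o['moment'],o['joint_pos'])
E
```

```text
eef_pos: [0.5364, -0.1253, 0.1215]
contact_force: [-2.8, 0.9, 6.2]
time: 9.9
eef_pos: [0.5364, -0.1253, 0.1203]
tool_rot: [0.24, 3.132, -0.0]
contact_force: [-3.3, 0.6, 9.4]
grip_width: 0.0195
finger_force: 69.7
[ 0.53641506 -0.12527697  0.12025688] [-3.300885    0.59059902  9.42301521] [0.19356581 0.54134461 0.04938816] [-2.95915294e-01  4.36192787e-01  1.64587065e+00 -2.45701458e-05
  1.05889050e+00 -1.71390367e+00]
```

```bash
python3 -m jog '[{"travel":[-0.04,0,0],"dr":[0,0,0]},{"travel":[-0.04,0,0],"dr":[0,0,-0.05]},{"travel":[-0.04,0,0],"dr":[0,0,-0.1]},{"travel":[-0.04,0,0],"dr":[0,0,-0.15]},{"travel":[-0.04,0,0],"dr":[0,0,-0.2]},{"travel":[-0.04,0,0],"dr":[0,0,-0.2]}]'
python3 - <<'E'
from h import *
o=observe();print(o['eef_pos'],o['contact_force'],o['moment'],o['joint_pos'])
E
```

```text
time: 10.5
eef_pos: [0.5364, -0.1254, 0.1205]
tool_rot: [0.554, 3.09, -0.0]
contact_force: [0.5, 0.3, 8.0]
grip_width: 0.0192
finger_force: 69.9
[ 0.53642008 -0.12536449  0.12050578] [0.4932248  0.26996728 8.03271098] [ 0.05476061  0.07481816 -0.0351921 ] [-2.96094766e-01  4.35299211e-01  1.64652522e+00  5.69273224e-05
  1.05780127e+00 -1.51232645e+00]
```

```bash
python3 -m jog '[{"travel":[0,0,0],"dr":[0,0,-0.1]},{"travel":[0,0,0],"dr":[0,0,-0.2]},{"travel":[0,0,0],"dr":[0,0,-0.3]},{"travel":[0,0,0],"dr":[0,0,-0.4]},{"travel":[0,0,0],"dr":[0,0,-0.5]},{"travel":[0,0,0],"dr":[0,0,-0.6]},{"travel":[0,0,0],"dr":[0,0,-0.7]},{"travel":[0,0,0],"dr":[0,0,-0.7]}]'
python3 - <<'E'
from h import *
o=observe();print(o['eef_pos'],o['contact_force'],o['moment'],o['joint_pos'])
E
```

```text
time: 11.3
eef_pos: [0.5365, -0.1254, 0.1205]
tool_rot: [1.582, 2.712, 0.001]
contact_force: [-0.2, 0.3, 9.2]
grip_width: 0.0193
finger_force: 69.9
[ 0.53645445 -0.12538084  0.12052335] [-0.19107348  0.33276077  9.23190331] [ 0.01879059  0.00144131 -0.07816464] [-2.96094978e-01  4.35317517e-01  1.64645070e+00  2.96060104e-05
  1.05778690e+00 -8.10511543e-01]
```

```bash
python3 -m jog '[{"travel":[0,0,0],"dr":[0,0,-0.1]},{"travel":[0,0,0],"dr":[0,0,-0.2]},{"travel":[0,0,0],"dr":[0,0,-0.3]},{"travel":[0,0,0],"dr":[0,0,-0.4]},{"travel":[0,0,0],"dr":[0,0,-0.5]},{"travel":[0,0,0],"dr":[0,0,-0.58]},{"travel":[0,0,0],"dr":[0,0,-0.64]},{"travel":[0,0,0],"dr":[0,0,-0.67]},{"travel":[0,0,0],"dr":[0,0,-0.67]}]'
python3 - <<'E'
from h import *
o=observe();Rt=cv2.Rodrigues(o['tool_rot'])[0];print(o['eef_pos'],o['contact_force'],o['moment'],o['joint_pos'],np.degrees(np.arctan2(Rt[1,1],Rt[0,1])))
E
```

```text
time: 12.2
eef_pos: [0.5368, -0.1256, 0.1206]
tool_rot: [2.383, 2.043, 0.002]
contact_force: [2.9, -2.1, 7.2]
grip_width: 0.019
finger_force: 69.6
[ 0.53675907 -0.12560559  0.12059763] [ 2.86543352 -2.14438099  7.18170524] [-0.32597486 -0.53544601  0.02493961] [-2.96238275e-01  4.35400850e-01  1.64612841e+00 -2.05538281e-04
  1.05690438e+00 -1.43035250e-01] -8.772058228874782
```

```bash
python3 -m jog '[{"travel":[-0.02,0.02,0.05],"dr":[0,0,0]},{"travel":[-0.02,0.02,0.1],"dr":[0,0,0]},{"travel":[-0.02,0.02,0.1],"dr":[0,0,0]}]'
python3 - <<'E'
from h import *
o=observe();print(o['eef_pos'],o['contact_force'],o['moment'])
E
```

```text
time: 12.5
eef_pos: [0.5367, -0.1256, 0.1215]
tool_rot: [2.381, 2.044, 0.003]
contact_force: [4.5, -3.2, 4.9]
grip_width: 0.0194
finger_force: 69.2
[ 0.53671229 -0.12556594  0.12152903] [ 4.52811122 -3.16510856  4.9083134 ] [-0.51637525 -0.84824382  0.01669387]
```

```bash
python3 -m jog '[{"travel":[0.04,-0.03,0],"dr":[0,0,0]},{"travel":[0.06,-0.05,0],"dr":[0,0,0]},{"travel":[0.06,-0.05,0],"dr":[0,0,0]}]'
python3 -m jog '[{"travel":[0,0,0],"dr":[0,0,0]},{"travel":[0,0,0],"dr":[0,0,0]},{"travel":[0,0,0],"dr":[0,0,0]},{"travel":[0,0,0],"dr":[0,0,0]},{"travel":[0,0,0],"dr":[0,0,0]}]' 0.35
python3 - <<'E'
from h import *
m,im=snap('wrist','w4.png');o=observe();print(o['eef_pos'],o['contact_force'],o['moment'],o['grip_width'])
E
```

```text
time: 12.8
eef_pos: [0.5369, -0.1257, 0.1215]
tool_rot: [2.382, 2.045, 0.002]
contact_force: [1.5, -0.0, 8.0]
grip_width: 0.0193
finger_force: 70.0
time: 13.3
eef_pos: [0.5362, -0.1255, 0.1206]
tool_rot: [-2.383, -2.046, 0.0]
contact_force: [0.0, 0.3, 0.1]
grip_width: 0.0557
finger_force: 0.0
[ 0.53618684 -0.12550586  0.12069044] [-0.45274754 -0.12635667  0.06819246] [ 0.03011449  0.03055712 -0.01111041] 0.05554098098070159
```

View pics/w4.png

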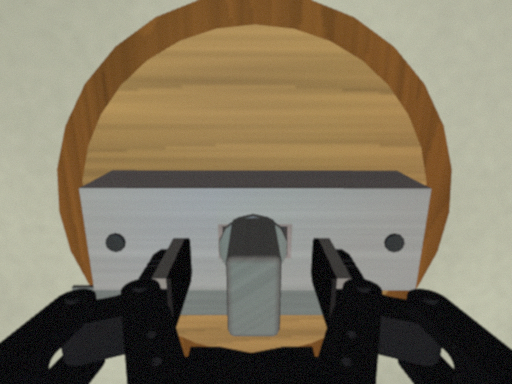

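The fingers are clear of the stop. Its grip stands square across the rail, at about (254,295), with the slot's ends showing at (221,240) and (289,240). I'll retreat straight up and check.

```bash
python3 -m jog '[{"travel":[0,0,1],"dr":[0,0,0]},{"travel":[0,0,3],"dr":[0,0,0]},{"travel":[0,0,6],"dr":[0,0,0]},{"travel":[0,0,9],"dr":[0,0,0]},{"travel":[0,0,12],"dr":[0,0,0]},{"travel":[0,0,14],"dr":[0,0,0]},{"travel":[0,0,14],"dr":[0,0,0]},{"travel":[0,0,14],"dr":[0,0,0]},{"travel":[0,0,14],"dr":[0,0,0]}]'
python3 - <<'E'
from h import *
m,im=snap('wrist','w5.png');np.save('m5.npy',m,allow_pickle=True)
_,s=snap('scene','s5.png')
a=im[90:340,130:380];b=s[100:225,170:420]
cv2.imwrite('pics/f.png',np.hstack([cv2.resize(a,(400,400)),cv2.resize(b[:, :125],(400,400),interpolation=cv2.INTER_CUBIC)])[:,:,::-1])
E
```

```text
time: 14.25
eef_pos: [0.5359, -0.1254, 0.2598]
tool_rot: [-2.383, -2.045, 0.001]
contact_force: [-0.0, 0.8, -0.6]
grip_width: 0.0555
finger_force: 0.0
```

View pics/f.png

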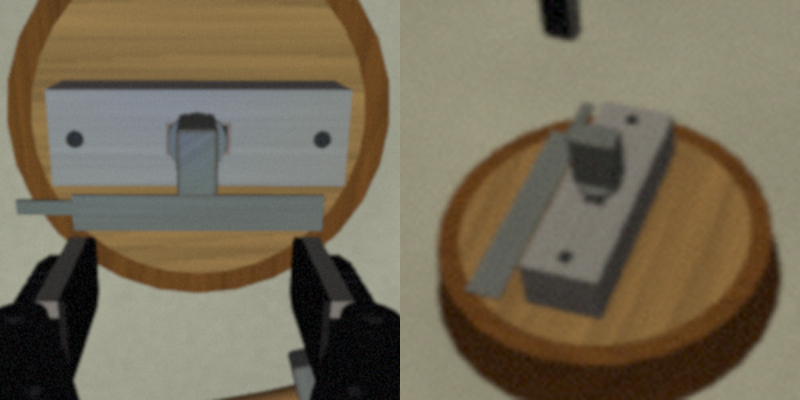

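The stop stands upright with its grip square across the slot, left crop (197,160), and its flange sits just above the rail. The arm is clear, so I'll hand it in.

```bash
python3 -c "
from bench import job_done
print(job_done())"
```

```text
the job is handed in; nothing more can be done
None
```

The stop is in the rail slot, turned 90° clockwise, released and standing upright across the slot; I handed the job in at about 14 s, with measured forces at the rail staying around 10 N and the pin, hammer and jar left alone.

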